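Open the parts dryer's bifold lid and load a washed cap rim down

ROBOT

A 6-joint arm with a two-finger parallel gripper is mounted at the origin on the work surface. World frame = base frame: x ahead of the robot, y to its left, z up, the work surface at z = 0. Lengths are in m, angles in rad, forces in N, time in s.
With the tool pointing down it reaches from about 0.3 to 0.875 m from the base axis. Payload 6.4 kg.
Tool frame: the origin (TCP) lies between the finger pads; the fingertips stand 19 mm ahead of it and the grasp point (between the pads) is the TCP (ctrl.tips_ahead is the z of the fingertips in the tool frame, in m); z points along the fingers, y is the line along which they close (so a half turn about z gives the same grasp; the last joint's range is limited). The gripper opens to 85 mm and grips with 20 to 120 N. Pads are 22 mm wide; open, the fingers measure 114 mm over their backs; the gripper's body (76 mm by 85 mm) begins 54 mm behind the grasp point. The pads swing forward as they close: fully open they stand 13 mm farther back than shut.
Start: joints at [-1.375, 0.181, 1.607, -0, 1.354, -0.206], TCP at [0.225, -0.529, 0.223] pointing down, gripper open.
Joint ranges: [-2.99, 2.99], [-0.89, 2.07], [0.3, 2.58], [-1.14, 4.28], [0, 2.63], [-3.12, 3.12]. Speed limits (rad/s): [2.57, 2.57, 3.01, 3.14, 3.14, 3.14].

INTERFACE

Orientations are given as a unit quaternion [w, x, y, z].
In Python, from bench import readout, vision, ctrl gives the robot as it stands.
- The arm moves only by the tool play_rows, never from a script. Its arguments are lists of equal length, an entry for each row: "xyz": the shift along the tool's x, y, z in mm, a list of three; "rot": the turn, a rotation vector about the tool's x, y, z in rad, a list of three; "grip": the opening, from 0 (shut) to 1 (fully open). In form: {"xyz": [[x, y, z], ...], "rot": [[rx, ry, rz], ...], "grip": [grip, ...]}. A call has exactly 10 rows; each row is the pose to reach, as a shift and turn from the pose commanded when the call began, along the tool's axes at that moment; what a row does not reach only later rows make up. A row lasts 1/8 s, in which the tool goes at most 62.5 mm and 10.7 degrees, less where a joint would pass 70% of its speed; a pose out of reach is approached as far as the arm can. A call with a gripper value outside its range is refused whole. The fingers move at their own pace and stop on an object; the grip force is fixed at half the most. Time passes only in rows, so rows that repeat a pose let the fingers close, or fill a call up. It gives the time, the measured TCP pose, the force, the opening and the grip force at its end, in the units of the state.
- readout.get_obs(): the state, without advancing time (a new reading comes with each control period).
- vision.camera(name): name is "scene" or "top"; returns a dict with "color" (480x640x3 uint8, red, green, blue), "depth" (480x640 float32, m along the optical axis (not along the pixel's ray), 0 where there is no reading), "camera_matrix" (3x3 intrinsics, pixels), "extrinsics" (4x4, takes a point from camera to world coordinates). Camera axes: x right, y down, z forward; pixel columns grow to the right and rows downward; lengths in m; the calibration is good to about 2 mm. A picture is of the moment at which its call begins.
- ctrl.hand_in(): hands the job in; it is judged then, once.
The state is a dict: "time_s": time; "q": joint angles; "dq": joint speeds; "joint_efforts": joint torques, N m; "eef_pos": TCP position; "eef_rot": TCP orientation; "wrist_force": force on the tool from outside, world axes, zero at the start; "torque": the same for the moment, N m; "opening": opening from 0.0 (shut) to 1.0 (fully open); "grasp_force": force on a finger pad.
Only numpy, scipy, OpenCV 4.12 (cv2) and the standard library are available. Lean on these libraries where they do the work, as an engineer would, in place of code of your own. Each camera call takes 0.05 s, during which the arm holds its last target. There are 200 camera calls.

TASK

Fold the dryer's half-raised bifold lid right back along its track to the pivot end, until both panels stand upright together against the stop, and leave it so. Then take the larger round cap off the drip board and set it gently in the big free pocket on the dryer tray, open rim down, level and fully seated, so that it drains. Leave the square flange on the board and the small cap in the dryer where they are.

Things in the scene. Friction and masses are not known exactly. Their poses are not given: they have to be found in the camera images.
- dryer: Bench parts dryer, fixed grey steel box 250 (x) x 340 (y) mm, its top closed by a bifold lid. Origin: centre of its underside, z up. The lid's track runs along y, its pivot is at the +y end. Side walls with the track channels are 117.5 mm high, end walls 104 mm. Inside, between the tracks, 210 (x) by 324 (y) mm; the flat drain tray inside is 50 mm above the bench. Control panel on the -x side.
- lid_pivot (a point): Middle of the fixed pivot axis of the lid, at the dryer's +y end, 158 mm from the dryer's centre and 110 mm above the bench; the axis runs along the dryer's x.
- lid_fold (a point): Middle of the fold hinge axis joining the panels, parallel to the pivot axis and 152 mm from it. A round steel barrel, 10 mm radius, 202 mm long, lies on it, 5 mm proud of the panels' outer faces. The lid stands like a tent: this axis is 152 mm x sin(lid) above the pivot and 152 mm x cos(lid) from it towards the dryer's -y end. Pushed towards the pivot end it rises on that arc.
- lid_edge (a point): Middle of the lead panel's free edge, on the axis of its guide pins; it runs in the tracks at pivot height, 304 mm x cos(lid) from the pivot towards the dryer's -y end.
- lid (a joint): Angle of the pivot-side panel above level (rad): 0 closed flat, 1.5 at the stop, both panels upright side by side at the pivot end. The lead panel slopes down the other way by the same angle. Aluminium panels 204 mm wide along the hinges, 4 mm thick (1 to 5 mm outside the axes), 0.18 kg each. Friction holds the lid where it is left; pushing the fold across takes 3 to 6 N. Starts half raised.
- nest: White nylon nest plate 100 (x) x 105 (y) x 14 mm lying fixed on the drain tray, with the big round pocket (56 mm across, 8 mm deep, chamfered mouth) in the middle of its top. Origin: centre of its underside; axes as the dryer's. Its centre is either about 85 mm towards -y or 35 mm towards +y from the dryer's; the small nest has the other place.
- pocket (a point): Centre of the floor of the big pocket, 6 mm above the tray (56 mm above the bench); empty at the start; z up.
- cap: The larger round cap, cast, painted yellow, loose, about 0.22 kg: a cup 52 mm in diameter, 40 mm tall, with a hexagonal boss 26 mm across, 10 mm tall on its closed end. Origin: centre of the open rim; z points from the rim to the closed end. It starts with its rim flat on the 25 degree slope of the drip board, against the ledge, in its near or far half.
- drip_board: Fixed stainless drip board, 250 mm wide (x) and 165 mm up its 25 degree slope, low side at its -y, towards the wash pan, with a 14 mm high ledge; side lips 13 mm high. Origin: on the bench under its middle; z up. At y = -75 mm the sloping face is 22 mm above the bench, and it rises towards +y.
- flange: Square flange, cast metal painted yellow, 52 x 52 x 11 mm with a 32 mm round boss 22 mm tall, lying flat on the drip board beside the cap, 114 to 134 mm from it, centre to centre. Origin: centre of its square underside. To be left alone.
- cap_small: The small cap of the same kind, 37 mm diameter, 42 mm tall over all, standing rim down in the small pocket of the other nest plate. Origin: centre of its rim, z up. To be left alone.
There are look-alikes about, which are no part of the job. Leave any purple look-alike of the cap alone.

How it is judged:
On the way:
1. the lid is folded fully back (value of joint lid above 1.42 rad), for 0.2 s.
At the end, for the whole second after the job is handed in: The lid is still folded back (lid angle above 1.42 of 1.5 rad); the larger cap stands rim down in the big pocket, its rim within 3 mm of the pocket floor, within 4 mm of its centre, upright within 0.06 rad and at rest (value of joint lid above 1.42 rad and horizontal distance between cap and pocket below 0.004 m and z of cap in the frame of pocket below 0.003 m and angle between cap's own z axis and vertical below 0.06 rad and linear speed of cap below 0.02 m/s); the robot touches nothing.
It fails at once if the square flange is moved by more than 15 mm (distance of flange from where it was at the start of the episode above 0.015 m).
It fails at once if the small cap is moved by more than 8 mm or lifted out of its pocket (distance of cap_small from where it was at the start of the episode above 0.008 m).
It fails at once if the cap is let fall (faster than 0.45 m/s out of the fingers' grip, a drop of some 10 mm) (linear speed of cap above 0.45 m/s and contact force between cap and the fingers below 0.1 N).
It fails at once if the cap is rammed into its pocket (over 45 N on the nest) (contact force between cap and nest above 45 N).
It also fails if it takes over 61 s, if anything falls off the work surface, if the arm or the gripper's body presses on something with over 40 N, if the wrist force passes 120 N, or if a joint passes its speed limit or range.

## Working session

There is one attempt and no reset: what is moved stays moved. The work goes in short steps, Python scripts to look and compute and a tool call to move; the robot and the scene stay as the last step left them, time stands still between calls to the robot, and variables do not carry over. Pictures are saved under pics/ and viewed, at most 10 in all, crops included, and the job is handed in when it is done.

Besides the shell and the picture viewer there is one more tool, called after "Emit:" by a JSON object that holds its "fn" and its "kwargs", one argument or row to a line. play_rows: Moves the arm, as the interface text tells. Its arguments: {"type":"object","properties":{"xyz":{"type":"array","items":{"type":"array","items":{"type":"number"}}},"rot":{"type":"array","items":{"type":"array","items":{"type":"number"}}},"grip":{"type":"array","items":{"type":"number"}}},"required":["xyz","rot","grip"]}

```bash
mkdir -p pics; ls; cat > h.py <<'E'
import numpy as np, cv2
from bench import readout, vision, ctrl
def pts(c):
    K=c["camera_matrix"];d=c["depth"];v,u=np.mgrid[0:480,0:640]
    P=np.stack([(u-K[0,2])/K[0,0]*d,(v-K[1,2])/K[1,1]*d,d],-1)
    E=c["extrinsics"];return P@E[:3,:3].T+E[:3,3]
def save(c,n): cv2.imwrite("pics/"+n,c["color"][:,:,::-1])
E
python3 - <<'E'
from h import *
for n in("scene","top"):
    c=vision.camera(n);save(c,n+"0.png");np.savez(n+"0.npz",**c)
    print(n,c["camera_matrix"].round(1).tolist(),c["extrinsics"].round(3).tolist())
o=readout.get_obs();print(o)
E
```

```text
pics
scene [[610.9, 0.0, 315.9], [0.0, 610.9, 242.6], [0.0, 0.0, 1.0]] [[-0.533, 0.462, -0.709, 1.456], [0.846, 0.269, -0.461, 0.583], [-0.022, -0.845, -0.534, 0.88], [0.0, 0.0, 0.0, 1.0]]
top [[594.1, 0.0, 308.0], [0.0, 594.1, 236.5], [0.0, 0.0, 1.0]] [[-0.03, -0.998, 0.062, 0.345], [-0.999, 0.031, 0.01, -0.087], [-0.011, -0.062, -0.998, 1.52], [0.0, 0.0, 0.0, 1.0]]
{'time_s': 0.1, 'q': array([-1.37529133e+00,  1.81487381e-01,  1.60788384e+00, -1.89074743e-06,
        1.35381014e+00, -2.06286617e-01]), 'dq': array([-0.00122221, -0.00026324, -0.00196785, -0.00024326,  0.00070999,
       -0.00033367]), 'joint_efforts': array([ 1.09101416e-03, -4.45878518e+01, -3.52240062e+01, -3.15576935e-04,
        4.15230577e-03,  1.06231235e-05]), 'eef_pos': array([ 0.22478714, -0.52869583,  0.22247433]), 'eef_rot': array([-7.94346687e-04,  9.79887865e-01,  1.99547339e-01,  3.35915608e-06]), 'wrist_force': array([ 0.26526579, -0.07785133,  0.54062568]), 'torque': array([ 0.00090238, -0.00134791, -0.00413254]), 'grasp_force': 0.0, 'opening': 1.0029230156274873}
```

View pics/scene0.png

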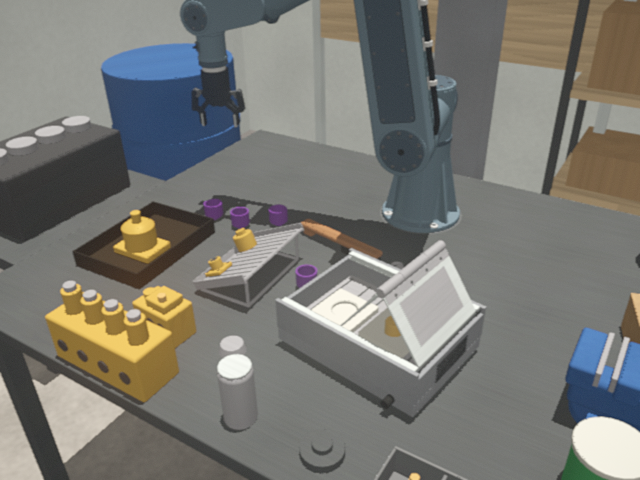

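View pics/top0.png

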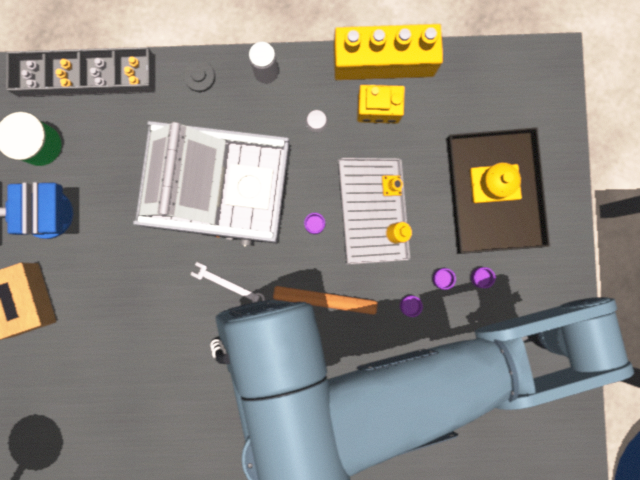

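Top view: the candidates for the cap are the yellow round cap on the board at (400,232), the yellow flange on the board (393,185), the yellow body in the wash pan (502,181), the yellow blocks (388,50) and (382,102), and the purple look-alikes (314,223), (444,278), (484,277) and (411,305). I choose (400,232). In the scene view it is at (244,238), with the flange at (217,265).

```bash
cat > m.py <<'E'
from h import *
T=dict(np.load("top0.npz"));S=dict(np.load("scene0.npz"))
PT,PS=pts(T),pts(S)
# dryer: rim of side/end walls
box=np.zeros((480,640),bool);box[110:255,125:300]=1
m=box&(PT[...,2]>.098)&(PT[...,2]<.122)
big=box&(PT[...,2]>.09)
r=cv2.minAreaRect((PT[big][:,:2]*1000).astype(np.float32));print("rect",r)
r=cv2.minAreaRect((PT[m][:,:2]*1000).astype(np.float32));print("rect rim",r)
# yellow on the board
for nm,I,P,(r0,r1,c0,c1) in(("top",T,PT,(155,270,335,415)),("scene",S,PS,(220,300,190,262))):
    hsv=cv2.cvtColor(I["color"],cv2.COLOR_RGB2HSV);k=cv2.inRange(hsv,(15,120,60),(38,255,255))
    kk=np.zeros_like(k);kk[r0:r1,c0:c1]=k[r0:r1,c0:c1]
    n,L,st,ce=cv2.connectedComponentsWithStats(kk)
    for i in range(1,n):
        if st[i,4]>25: q=P[L==i];print(nm,ce[i].round(1),st[i].tolist(),q.mean(0).round(4),np.percentile(q,[2,98],axis=0).round(3).tolist())
# board surface plane
b=np.zeros((480,640),bool);b[170:255,348:378]=1
q=PT[b&(PT[...,2]>.01)];A=np.c_[q[:,:2],np.ones(len(q))];print("board",np.linalg.lstsq(A,q[:,2],rcond=None)[0])
b=np.zeros((480,640),bool);b[150:270,335:415]=1
print("board rect",cv2.minAreaRect((PT[b&(PT[...,2]>.012)][:,:2]*1000).astype(np.float32)))
c=np.hstack([cv2.resize(T["color"][110:270,125:415],(800,441),interpolation=cv2.INTER_CUBIC)])
cv2.imwrite("pics/c1.png",c[:,:,::-1])
E
python3 m.py
```

```text
rect ((534.86083984375, 109.86016845703125), (446.59552001953125, 315.2086181640625), 81.20365905761719)
rect rim ((574.3753051757812, 156.3314208984375), (341.3075256347656, 251.32763671875), 81.20486450195312)
top [391.3 185.1] [382, 175, 21, 21, 376] [ 0.5575 -0.2825  0.0576] [[0.535, -0.31, 0.029], [0.585, -0.261, 0.07]]
top [398.9 232.2] [386, 222, 26, 22, 433] [ 0.4393 -0.2953  0.0694] [[0.417, -0.334, -0.001], [0.462, -0.268, 0.084]]
scene [244.  239.1] [233, 228, 23, 24, 375] [ 0.4558 -0.2837  0.0666] [[0.421, -0.319, 0.035], [0.47, -0.267, 0.082]]
scene [217.4 266.9] [206, 257, 26, 19, 260] [ 0.5772 -0.2698  0.0588] [[0.54, -0.298, 0.035], [0.589, -0.258, 0.07]]
board [-0.14443165  1.4072661   0.43602098]
board rect ((487.99688720703125, -200.2884521484375), (272.7940673828125, 242.93748474121094), 3.2348127365112305)
```

View pics/c1.png

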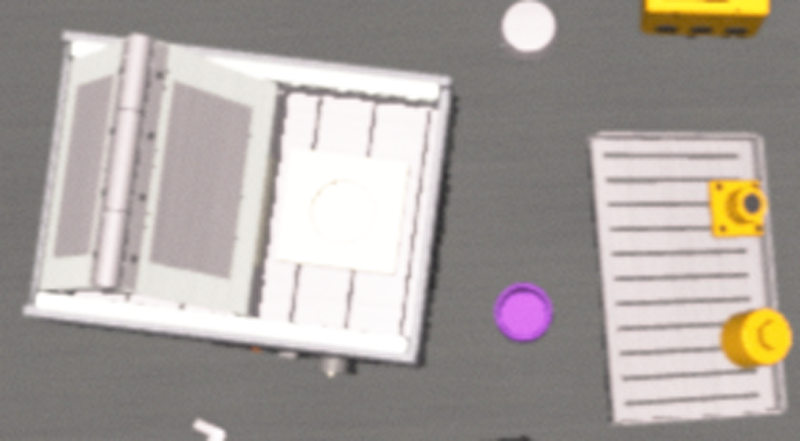

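The crop shows the round yellow cap with its hex boss at crop (757,338). The square flange is at (738,208), and the empty big pocket is at (343,210), on the -y side of the dryer. The choice is confirmed, so next I compute the poses.

```bash
cat > m2.py <<'E'
from h import *
print("tips",ctrl.tips_ahead)
T=dict(np.load("top0.npz"));S=dict(np.load("scene0.npz"))
PT,PS=pts(T),pts(S)
c0=np.array([.5744,.1563]);a=np.radians(81.2);Y=np.array([np.cos(a),np.sin(a)]);X=np.array([Y[1],-Y[0]])
def D(P): return np.stack([(P[...,:2]-c0)@X,(P[...,:2]-c0)@Y,P[...,2]],-1)
for n,P in(("T",PT),("S",PS)):
    q=D(P);m=(abs(q[...,0])<.095)&(abs(q[...,1])<.16)&(q[...,2]>.05)&(q[...,2]<.3);q=q[m]
    print(n,"y-profile z");
    for y in np.arange(-.16,.16,.01):
        s=q[abs(q[:,1]-y)<.005]
        if len(s)>5: print(round(y,3),len(s),np.percentile(s[:,2],[5,50,95]).round(4))
    rim=D(P);rim=rim[(abs(abs(rim[...,0])-.115)<.012)&(abs(rim[...,1])<.1)&(rim[...,2]>.08)&(rim[...,2]<.13)];print("rim z",np.median(rim[:,2]))
# pocket
def ray(c,u,v,z):
    K,E=c["camera_matrix"],c["extrinsics"];d=E[:3,:3]@np.linalg.inv(K)@[u,v,1];o=E[:3,3];return o+d*(z-o[2])/d[2]
p=ray(T,249.3,186.2,.064);print("pocket",p,D(p),"nominal",c0-.085*Y)
# board
b=np.zeros((480,640),bool);b[165:258,346:378]=1
q=PT[b&(T["depth"]>0)];
for _ in range(8):
    m=np.median(q,0) if _==0 else q.mean(0);U,s,V=np.linalg.svd(q-m,full_matrices=False);n=V[2]*np.sign(V[2,2]);e=abs((q-m)@n);q=q[e<=max(np.percentile(e,90),.001)]
print("board n",n,"slope",np.degrees(np.arccos(n[2])),"yaw",np.degrees(np.arctan2(n[0],-n[1])),m,len(q))
yaw=np.radians(3.2);bx=np.array([np.cos(yaw),np.sin(yaw),0]);nn=np.array([np.sin(25*np.pi/180)*np.sin(yaw),-np.sin(25*np.pi/180)*np.cos(yaw),np.cos(25*np.pi/180)]);by=np.cross(nn,bx)
for nm,I,P,(r0,r1,c0_,c1) in(("top",T,PT,(215,250,380,415)),("scene",S,PS,(222,256,228,262))):
    hsv=cv2.cvtColor(I["color"],cv2.COLOR_RGB2HSV);k=cv2.inRange(hsv,(15,120,60),(38,255,255))
    kk=np.zeros_like(k);kk[r0:r1,c0_:c1]=k[r0:r1,c0_:c1]
    q=P[(kk>0)&(P[...,2]>.02)]
    uvw=np.c_[q@bx,q@by,q@nn]
    print(nm,"w pct",np.percentile(uvw[:,2],[2,10,30,50,70,90,98]).round(4),"plane w",m@nn)
    w=np.percentile(uvw[:,2],97)
    t=uvw[uvw[:,2]>w-.018];(cx,cy),r=cv2.minEnclosingCircle((t[:,:2]*1000).astype(np.float32));print("circle",cx,cy,r,"pct",np.percentile(t[:,:2],[3,97],axis=0))
    t=uvw[uvw[:,2]>w-.005];print("boss",t.mean(0),len(t))
E
python3 m2.py
```

```text
tips 0.019
T y-profile z
-0.16 26 [0.0502 0.0517 0.0545]
-0.15 111 [0.0502 0.052  0.0546]
-0.14 152 [0.0502 0.0534 0.0659]
-0.13 214 [0.0504 0.0612 0.0672]
-0.12 206 [0.0508 0.0613 0.0675]
-0.11 201 [0.0507 0.0602 0.0671]
-0.1 207 [0.0506 0.0567 0.0669]
-0.09 203 [0.0505 0.0556 0.066 ]
-0.08 206 [0.0506 0.056  0.0666]
-0.07 215 [0.0505 0.0567 0.0667]
-0.06 221 [0.0505 0.0596 0.0671]
-0.05 204 [0.0504 0.061  0.0671]
-0.04 210 [0.0507 0.0616 0.0672]
-0.03 115 [0.0503 0.0535 0.0649]
-0.02 374 [0.051  0.1122 0.1218]
-0.01 520 [0.0575 0.1261 0.1373]
0.0 433 [0.1338 0.1424 0.1518]
0.01 452 [0.1489 0.157  0.1655]
0.02 471 [0.1618 0.1713 0.1799]
0.03 473 [0.1768 0.1849 0.1941]
0.04 498 [0.1898 0.1991 0.2087]
0.05 516 [0.2044 0.2127 0.2226]
0.06 585 [0.2198 0.2304 0.2427]
0.07 398 [0.2376 0.2422 0.2463]
0.08 188 [0.222  0.238  0.2424]
0.09 213 [0.2062 0.2149 0.2223]
0.1 229 [0.1935 0.2002 0.2073]
0.11 215 [0.1781 0.1862 0.1935]
0.12 205 [0.1654 0.1716 0.1793]
0.13 201 [0.1509 0.157  0.1649]
0.14 194 [0.1365 0.1436 0.1502]
0.15 179 [0.1202 0.1281 0.1355]
rim z 0.1158097229260251
S y-profile z

[... 1112 characters left out ...]
-0.0880911  0.064    ] nominal [0.5613962  0.07230059]
board n [ 0.02176743 -0.43385095  0.90072167] slope 25.746909264673285 yaw 2.8722696787071658 [ 0.49349161 -0.20548256  0.0691322 ] 1276
top w pct [0.1687 0.1776 0.1951 0.1997 0.2027 0.21   0.2129] plane w 0.1610023783440155
circle 383.9731140136719 127.58987426757812 421.276611328125 pct [[ 0.40168767 -0.28833428]
 [ 0.44452903 -0.24416404]]
boss [ 0.42208661 -0.25378991  0.22934844] 66
scene w pct [0.1654 0.1698 0.1801 0.1901 0.1996 0.207  0.2127] plane w 0.1610023783440155
circle 944.6784057617188 278.76702880859375 769.64306640625 pct [[ 0.40630335 -0.27987016]
 [ 0.45191064 -0.24139392]]
boss [ 0.48439998 -0.20577179  0.23085492] 37
```

```bash
cat >> h.py <<'E'
from scipy.spatial.transform import Rotation as R
def goal(p,Ydir,zdir):
    z=np.array(zdir,float);z/=np.linalg.norm(z);y=np.array(Ydir,float);y-=z*(y@z);y/=np.linalg.norm(y)
    G=np.c_[np.cross(y,z),y,z];o=readout.get_obs();C=R.from_quat(o["eef_rot"],scalar_first=True).as_matrix()
    print("t",o["time_s"],"pos",o["eef_pos"].round(4),"shift mm",(C.T@(np.array(p)-o["eef_pos"])*1000).round(1),"rot",R.from_matrix(C.T@G).as_rotvec().round(3),"F",o["wrist_force"].round(1))
c0=np.array([.5744,.1563]);a_=np.radians(81.2);DY=np.array([np.cos(a_),np.sin(a_),0]);DX=np.array([DY[1],-DY[0],0])
def dry(x,y,z): return np.r_[c0,0]+x*DX+y*DY+[0,0,z]
E
python3 -c "
from h import *
goal(dry(0,.02,.30),DX,[0,0,-1])"
```

```text
t 0.1 pos [ 0.2248 -0.5287  0.2225] shift mm [ 600.2 -510.8  -76.5] rot [-1.000e-03 -1.000e-03 -1.015e+00] F [ 0.3 -0.1  0.5]
```

Emit:
{"fn": "play_rows", "kwargs": {
  "xyz": [
    [0,0,-60],
    [45,-38,-77],
    [90,-77,-77],
    [135,-115,-77],
    [180,-153,-77],
    [225,-192,-77],
    [270,-230,-77],
    [315,-268,-77],
    [360,-306,-77],
    [405,-345,-77]
  ],
  "rot": [
    [0,0,0],
    [0,0,-0.11],
    [0,0,-0.22],
    [0,0,-0.33],
    [0,0,-0.45],
    [0,0,-0.56],
    [0,0,-0.68],
    [0,0,-0.8],
    [0,0,-0.9],
    [0,0,-1.015]
  ],
  "grip": [0,0,0,0,0,0,0,0,0,0]
}}

```text
time_s: 1.35
eef_pos: [0.4631, -0.0514, 0.3002]
eef_rot: [0.0, 0.758, 0.652, 0.0]
wrist_force: [0.1, -0.8, 0.1]
opening: -0.0
grasp_force: 0.0
```

```bash
python3 -c "
from h import *
goal(dry(0,.02,.253),DX,[0,0,-1])"
```

```text
t 1.35 pos [ 0.4631 -0.0514  0.3002] shift mm [242.   78.9  47.2] rot [0.    0.    0.003] F [ 0.1 -0.8  0.1]
```

Emit:
{"fn": "play_rows", "kwargs": {
  "xyz": [
    [50,16,0],
    [100,33,0],
    [150,49,0],
    [200,66,20],
    [242,79,47],
    [242,79,47],
    [250,79,47],
    [258,79,47],
    [265,79,47],
    [265,79,47]
  ],
  "rot": [
    [0,0,0],
    [0,0,0],
    [0,0,0],
    [0,0,0],
    [0,0,0],
    [0,0,0],
    [0,0,0],
    [0,0,0],
    [0,0,0],
    [0,0,0]
  ],
  "grip": [0,0,0,0,0,0,0,0,0,0]
}}

```text
time_s: 2.6
eef_pos: [0.5816, 0.1966, 0.2539]
eef_rot: [0.0, 0.759, 0.651, 0.0]
wrist_force: [-0.7, 1.0, -0.8]
opening: 0.001
grasp_force: 0.0
```

```bash
python3 -c "
from h import *
goal(dry(0,.051,.253),DX,[0,0,-1])
c=vision.camera('scene');cv2.imwrite('pics/s1.png',cv2.resize(c['color'][180:360,280:500,::-1],(733,600)))"
```

```text
t 2.6 pos [0.5816 0.1966 0.2539] shift mm [10.1 -0.9  0.9] rot [ 0.001 -0.    -0.   ] F [-0.7  1.  -0.8]
```

View pics/s1.png

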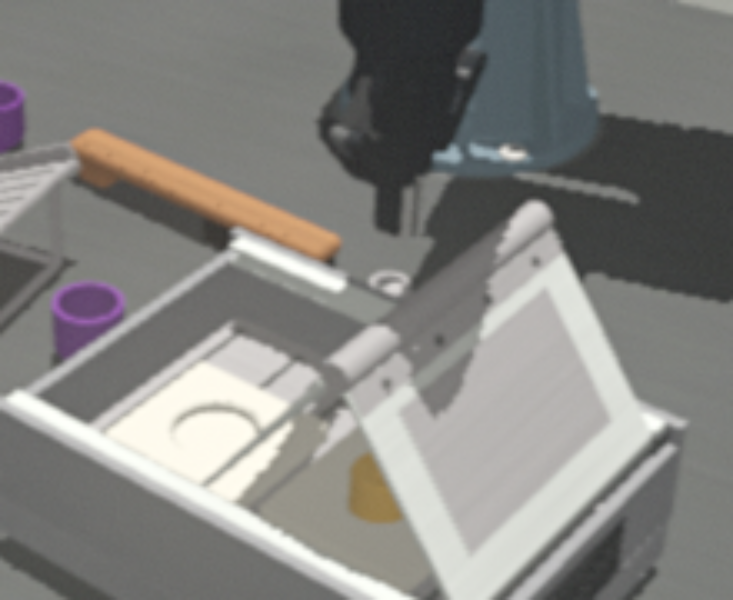

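The scene crop shows the shut fingertips at crop (388,232), next to the barrel middle at (440,290). They look higher than I expected, so I check the tip height from depth.

```bash
python3 -c "
from h import *
c=vision.camera('scene');P=pts(c);q=np.c_[(P.reshape(-1,3)[:,:2]-c0)@DX[:2],(P.reshape(-1,3)[:,:2]-c0)@DY[:2],P.reshape(-1,3)[:,2]].reshape(P.shape)
r0,r1,c0_,c1=180+50,180+95,280+95,280+135
for r in range(236,262,2): print(r,[tuple((q[r,k]*1000).astype(int)) for k in range(392,404,3)])
"
```

```text
236 [(np.int64(13), np.int64(32), np.int64(295)), (np.int64(32), np.int64(50), np.int64(311)), (np.int64(14), np.int64(45), np.int64(300)), (np.int64(10), np.int64(49), np.int64(300))]
238 [(np.int64(14), np.int64(32), np.int64(291)), (np.int64(10), np.int64(37), np.int64(291)), (np.int64(14), np.int64(46), np.int64(296)), (np.int64(6), np.int64(47), np.int64(292))]
240 [(np.int64(15), np.int64(33), np.int64(287)), (np.int64(16), np.int64(41), np.int64(291)), (np.int64(16), np.int64(47), np.int64(294)), (np.int64(8), np.int64(48), np.int64(290))]
242 [(np.int64(16), np.int64(34), np.int64(284)), (np.int64(12), np.int64(38), np.int64(284)), (np.int64(13), np.int64(45), np.int64(287)), (np.int64(8), np.int64(48), np.int64(286))]
244 [(np.int64(14), np.int64(33), np.int64(278)), (np.int64(13), np.int64(39), np.int64(281)), (np.int64(12), np.int64(45), np.int64(282)), (np.int64(7), np.int64(48), np.int64(281))]
246 [(np.int64(13), np.int64(33), np.int64(274)), (np.int64(11), np.int64(38), np.int64(274)), (np.int64(12), np.int64(45), np.int64(278)), (np.int64(5), np.int64(47), np.int64(27
[... 639 characters left out ...]
int64(-172), np.int64(2)), (np.int64(-321), np.int64(-167), np.int64(1)), (np.int64(-325), np.int64(-160), np.int64(2))]
256 [(np.int64(-306), np.int64(-175), np.int64(0)), (np.int64(-312), np.int64(-170), np.int64(-1)), (np.int64(-310), np.int64(-160), np.int64(4)), (np.int64(-319), np.int64(-156), np.int64(0))]
258 [(np.int64(-296), np.int64(-168), np.int64(1)), (np.int64(-301), np.int64(-163), np.int64(1)), (np.int64(-308), np.int64(-158), np.int64(0)), (np.int64(-309), np.int64(-150), np.int64(2))]
260 [(np.int64(-288), np.int64(-163), np.int64(1)), (np.int64(-294), np.int64(-158), np.int64(0)), (np.int64(-300), np.int64(-153), np.int64(0)), (np.int64(-305), np.int64(-147), np.int64(0))]
```

```bash
python3 -c "
from h import *
S=dict(np.load('scene0.npz'))
def proj(c,p):
    E=np.linalg.inv(c['extrinsics']);q=c['camera_matrix']@(E[:3,:3]@p+E[:3,3]);return (q[:2]/q[2]).round(1)
t=np.array([.2248,-.5287,.2225])
for dz in(0,-.019):print('start',dz,[proj(S,t+s*np.array([.391,-.92,0])*.05+[0,0,dz]) for s in(-1,1)])
P=pts(S)
for r in range(112,128,2): print(r,[(P[r,k]*1000).astype(int).tolist() for k in (203,205,207,237,239,241)])
o=readout.get_obs();C=o['eef_pos']
for dz in(.03,.01,0,-.019):print('now',dz,proj(S,C+[0,0,dz]))
"
```

```text
start 0 [array([238.3, 133.1]), array([204.4, 131.6])]
start -0.019 [array([238.9, 139.4]), array([205.2, 137.9])]
112 [[242, -572, 280], [-395, -1167, -31], [-418, -1178, -41], [201, -482, 283], [213, -466, 290], [210, -461, 290]]
114 [[246, -569, 276], [234, -573, 271], [-418, -1179, -50], [209, -476, 281], [-696, -1234, -151], [-1499, -1896, -532]]
116 [[248, -568, 271], [236, -572, 267], [-416, -1178, -58], [210, -477, 275], [-685, -1227, -156], [-1469, -1872, -532]]
118 [[255, -562, 269], [247, -563, 266], [-417, -1181, -68], [211, -476, 270], [199, -480, 265], [1456, 582, 879]]
120 [[253, -565, 262], [240, -569, 257], [-415, -1180, -76], [208, -479, 263], [195, -484, 257], [-1481, -1885, -565]]
122 [[253, -566, 256], [243, -568, 252], [-407, -1174, -82], [213, -476, 259], [202, -478, 255], [-1478, -1884, -578]]
124 [[246, -574, 246], [249, -563, 249], [-426, -1194, -101], [214, -476, 253], [-1466, -1893, -589], [-1460, -1871, -583]]
126 [[-390, -1184, -96], [-391, -1174, -94], [-411, -1181, -103], [-598, -1170, -165], [-673, -1222, -201], [-1466, -1877, -600]]
now 0.03 [399.4 240. ]
now 0.01 [398.9 249.2]
now 0 [398.6 253.7]
now -0.019 [398.1 262.2]
```

Emit:
{"fn": "play_rows", "kwargs": {
  "xyz": [
    [3,0,0],
    [6,0,0],
    [8,0,0],
    [10,0,0],
    [12,0,0],
    [14,0,0],
    [16,0,0],
    [18,0,0],
    [18,0,0],
    [18,0,0]
  ],
  "rot": [
    [0,0,0],
    [0,0,0],
    [0,0,0],
    [0,0,0],
    [0,0,0],
    [0,0,0],
    [0,0,0],
    [0,0,0],
    [0,0,0],
    [0,0,0]
  ],
  "grip": [0,0,0,0,0,0,0,0,0,0]
}}

```text
time_s: 3.95
eef_pos: [0.5842, 0.2142, 0.2533]
eef_rot: [-0.0, 0.759, 0.651, -0.0]
wrist_force: [-0.7, -0.2, -0.0]
opening: 0.001
grasp_force: 0.0
```

```bash
cat >> h.py <<'E'
def lid():
    c=vision.camera('scene');P=pts(c).reshape(-1,3);q=np.c_[(P[:,:2]-c0)@DX[:2],(P[:,:2]-c0)@DY[:2],P[:,2]]
    m=(abs(q[:,0]-.08)<.018)&(q[:,1]>.03)&(q[:,1]<.20)&(q[:,2]>.15)&(q[:,2]<.30);q=q[m];z=np.percentile(q[:,2],98)
    t=q[q[:,2]>z-.003];print('barrel top z',z.round(4),'y',np.median(t[:,1]).round(4),len(t))
E
python3 -c "
from h import *
lid();goal(dry(0,.051,.253),DX,[0,0,-1])"
```

```text
barrel top z 0.245 y 0.0715 89
t 4.0 pos [0.5842 0.2142 0.2533] shift mm [-7.7 -0.8  0.3] rot [-0.  0. -0.] F [0.  0.2 0.1]
```

No contact and the lid hasn't moved, so the real tips sit about 28 mm higher than nominal, as the camera shows. I back off, go lower and check.

Emit:
{"fn": "play_rows", "kwargs": {
  "xyz": [
    [-10,0,0],
    [-20,0,0],
    [-28,0,0],
    [-28,0,10],
    [-28,0,20],
    [-28,0,27],
    [-22,0,27],
    [-18,0,27],
    [-18,0,27],
    [-18,0,27]
  ],
  "rot": [
    [0,0,0],
    [0,0,0],
    [0,0,0],
    [0,0,0],
    [0,0,0],
    [0,0,0],
    [0,0,0],
    [0,0,0],
    [0,0,0],
    [0,0,0]
  ],
  "grip": [0,0,0,0,0,0,0,0,0,0]
}}

```text
time_s: 5.25
eef_pos: [0.5816, 0.1966, 0.2266]
eef_rot: [0.0, 0.759, 0.651, 0.0]
wrist_force: [-0.5, -0.1, 0.1]
opening: 0.0
grasp_force: 0.0
```

```bash
python3 -c "
from h import *
lid();goal(dry(0,.051,.226),DX,[0,0,-1])
c=vision.camera('scene');P=pts(c);q=np.c_[(P.reshape(-1,3)[:,:2]-c0)@DX[:2],(P.reshape(-1,3)[:,:2]-c0)@DY[:2],P.reshape(-1,3)[:,2]].reshape(P.shape)
for r in range(250,276,2): print(r,[(q[r,k]*1000).astype(int).tolist() for k in range(390,404,3)])
"
```

```text
barrel top z 0.2448 y 0.0722 88
t 5.3 pos [0.5815 0.1965 0.2265] shift mm [10.2 -0.9  0.5] rot [ 0. -0. -0.] F [-0.8 -0.7 -0.8]
250 [[-327, -196, -1], [12, 35, 265], [17, 44, 271], [7, 45, 267], [5, 50, 267]]
252 [[-319, -191, -1], [13, 36, 262], [12, 42, 263], [8, 46, 263], [5, 50, 263]]
254 [[-310, -185, 0], [13, 36, 257], [18, 46, 264], [8, 46, 259], [5, 50, 259]]
256 [[-305, -181, -2], [14, 37, 254], [13, 43, 256], [8, 46, 254], [3, 49, 253]]
258 [[-295, -174, 0], [13, 36, 248], [15, 44, 253], [7, 46, 250], [5, 51, 250]]
260 [[-285, -167, 1], [12, 36, 243], [14, 44, 248], [7, 46, 245], [3, 50, 245]]
262 [[-281, -164, -1], [5, 32, 234], [11, 42, 241], [6, 46, 240], [0, 49, 238]]
264 [[-266, -154, 4], [-272, -149, 3], [-278, -144, 2], [9, 48, 238], [-279, -127, 9]]
266 [[-122, -58, 117], [-265, -144, 3], [-266, -136, 6], [-268, -128, 8], [-273, -123, 8]]
268 [[-114, -52, 118], [-115, -46, 120], [-126, -45, 115], [-259, -122, 10], [-263, -116, 10]]
270 [[-108, -48, 118], [-110, -42, 120], [-118, -40, 116], [-120, -33, 118], [30, 68, 245]]
272 [[-104, -46, 116], [-103, -37, 120], [-111, -34, 117], [40, 69, 246], [34, 71, 244]]
274 [[-109, -48, 107], [-113, -44, 106], [46, 66, 243], [44, 71, 245], [37, 73, 242]]
```

Emit:
{"fn": "play_rows", "kwargs": {
  "xyz": [
    [5,0,2],
    [9,0,2],
    [12,0,1],
    [15,0,-1],
    [20,0,-4],
    [25,0,-7],
    [30,0,-9],
    [34,0,-11],
    [38,0,-13],
    [38,0,-13]
  ],
  "rot": [
    [0,0,0],
    [0,0,0],
    [0,0,0],
    [0,0,0],
    [0,0,0],
    [0,0,0],
    [0,0,0],
    [0,0,0],
    [0,0,0],
    [0,0,0]
  ],
  "grip": [0,0,0,0,0,0,0,0,0,0]
}}

```text
time_s: 6.6
eef_pos: [0.5875, 0.2347, 0.2397]
eef_rot: [-0.0, 0.759, 0.651, 0.001]
wrist_force: [0.3, 0.1, -0.4]
opening: -0.001
grasp_force: 0.1
```

```bash
python3 -c "
from h import *
lid();goal(dry(0,.126,.250),DX,[0,0,-1])"
```

```text
barrel top z 0.2609 y 0.1011 97
t 6.65 pos [0.5875 0.2347 0.2397] shift mm [ 46.6  -1.  -10.2] rot [ 0.001 -0.001 -0.   ] F [-0.1  0.3  0.5]
```

Emit:
{"fn": "play_rows", "kwargs": {
  "xyz": [
    [5,0,-2],
    [10,0,-4],
    [15,0,-5],
    [20,0,-6],
    [25,0,-8],
    [30,0,-9],
    [35,0,-10],
    [40,0,-11],
    [44,0,-11],
    [44,0,-11]
  ],
  "rot": [
    [0,0,0],
    [0,0,0],
    [0,0,0],
    [0,0,0],
    [0,0,0],
    [0,0,0],
    [0,0,0],
    [0,0,0],
    [0,0,0],
    [0,0,0]
  ],
  "grip": [0,0,0,0,0,0,0,0,0,0]
}}

```text
time_s: 7.9
eef_pos: [0.5941, 0.2782, 0.2506]
eef_rot: [-0.0, 0.759, 0.651, 0.001]
wrist_force: [-0.2, -0.3, -0.1]
opening: -0.002
grasp_force: 0.0
```

```bash
python3 -c "
from h import *
lid();goal(dry(0,.126,.250),DX,[0,0,-1])"
```

```text
barrel top z 0.2718 y 0.1448 101
t 7.95 pos [0.5942 0.2781 0.2506] shift mm [ 2.6 -0.9  0.6] rot [ 0.001 -0.001  0.   ] F [ 0.2  0.5 -0.3]
```

Emit:
{"fn": "play_rows", "kwargs": {
  "xyz": [
    [1,0,0],
    [2,0,0],
    [3,0,0],
    [4,0,0],
    [4,0,0],
    [0,0,0],
    [-15,0,0],
    [-40,0,-10],
    [-60,0,-40],
    [-100,0,-60]
  ],
  "rot": [
    [0,0,0],
    [0,0,0],
    [0,0,0],
    [0,0,0],
    [0,0,0],
    [0,0,0],
    [0,0,0],
    [0,0,0],
    [0,0,0],
    [0,0,0]
  ],
  "grip": [0,0,0,0,0,0,0,0,0,0.5]
}}

```text
time_s: 9.2
eef_pos: [0.5787, 0.1771, 0.3125]
eef_rot: [0.001, 0.759, 0.651, 0.001]
wrist_force: [-0.2, -0.6, 0.1]
opening: 0.201
grasp_force: 0.0
```

```bash
python3 -c "
from h import *
lid()
yaw=np.radians(3.0);bx=np.array([np.cos(yaw),np.sin(yaw),0]);s,c=np.sin(np.radians(25)),np.cos(np.radians(25))
n=np.array([s*np.sin(yaw),-s*np.cos(yaw),c]);by=np.cross(n,bx)
T=dict(np.load('top0.npz'));S=dict(np.load('scene0.npz'))
for nm,I,(r0,r1,q0,q1) in(('top',T,(215,250,380,415)),('scene',S,(222,256,228,262))):
    P=pts(I);k=cv2.inRange(cv2.cvtColor(I['color'],cv2.COLOR_RGB2HSV),(15,120,60),(38,255,255));kk=np.zeros_like(k);kk[r0:r1,q0:q1]=k[r0:r1,q0:q1]
    kk=cv2.erode(kk,np.ones((2,2),np.uint8))
    q=P[(kk>0)&(P[...,2]>.02)];u=np.c_[q@bx,q@by,q@n];u=u[(abs(u[:,0]-.43)<.04)&(abs(u[:,1]+.26)<.045)]
    for lo,hi in((.195,.206),(.207,.217)):
        t=u[(u[:,2]>lo)&(u[:,2]<hi)];(x,y),r=cv2.minEnclosingCircle((t[:,:2]*1000).astype(np.float32));x/=1e3;y/=1e3
        w=np.median(t[:,2]);print(nm,lo,len(t),'uv',round(x,4),round(y,4),'r',round(r,1),'mean',t.mean(0).round(4),'world at w',(x*bx+y*by+w*n).round(4))
"
```

```text
barrel top z 0.2721 y 0.1482 99
top 0.195 202 uv 0.4248 -0.2645 r 27.1 mean [ 0.4226 -0.2624  0.2002] world at w [ 0.4412 -0.3016  0.0695]
top 0.207 65 uv 0.4248 -0.265 r 13.2 mean [ 0.4245 -0.2648  0.2104] world at w [ 0.4414 -0.3064  0.0786]
scene 0.195 91 uv 0.4291 -0.2628 r 25.4 mean [ 0.4352 -0.2548  0.2001] world at w [ 0.4454 -0.3     0.0706]
scene 0.207 18 uv 0.4289 -0.2614 r 11.4 mean [ 0.431  -0.2609  0.21  ] world at w [ 0.4454 -0.3026  0.0795]
```

```bash
cat >> h.py <<'E'
yw=np.radians(3.0);bx=np.array([np.cos(yw),np.sin(yw),0]);s_,c_=np.sin(np.radians(25)),np.cos(np.radians(25))
bn=np.array([s_*np.sin(yw),-s_*np.cos(yw),c_]);by=np.cross(bn,bx)
def brd(u,v,w): return u*bx+v*by+w*bn
E
python3 -c "
from h import *
print(brd(.426,-.2645,.2565))
goal(brd(.426,-.2645,.2565),bx,-bn)"
```

```text
[ 0.44363537 -0.32534779  0.12068542]
t 9.25 pos [0.5795 0.1725 0.3156] shift mm [-512.6  -57.8  195.4] rot [ 0.052  0.437 -0.204] F [ 2.4 -2.   2.4]
```

Emit:
{"fn": "play_rows", "kwargs": {
  "xyz": [
    [-55,-6,0],
    [-110,-12,0],
    [-165,-18,0],
    [-220,-25,0],
    [-275,-31,10],
    [-330,-37,20],
    [-385,-43,50],
    [-440,-50,80],
    [-490,-56,100],
    [-512,-58,130]
  ],
  "rot": [
    [0,0,0],
    [0.005,0.04,-0.02],
    [0.01,0.09,-0.04],
    [0.016,0.13,-0.06],
    [0.02,0.18,-0.08],
    [0.03,0.22,-0.1],
    [0.035,0.29,-0.14],
    [0.043,0.36,-0.17],
    [0.052,0.437,-0.204],
    [0.052,0.437,-0.204]
  ],
  "grip": [1,1,1,1,1,1,1,1,1,1]
}}

```text
time_s: 10.5
eef_pos: [0.4406, -0.3231, 0.1797]
eef_rot: [-0.159, 0.673, 0.707, 0.148]
wrist_force: [0.3, -0.2, 0.4]
opening: 1.001
grasp_force: 0.0
```

```bash
python3 -c "
from h import *
goal(brd(.426,-.2645,.2565),bx,-bn)
c=vision.camera('scene');np.savez('s2.npz',**c)
cv2.imwrite('pics/s2.png',cv2.resize(c['color'][130:310,150:370,::-1],(733,600)))"
```

```text
t 10.5 pos [ 0.4406 -0.3231  0.1797] shift mm [-27.2   3.2  52.4] rot [-0.004 -0.002 -0.005] F [ 0.3 -0.2  0.4]
```

View pics/s2.png

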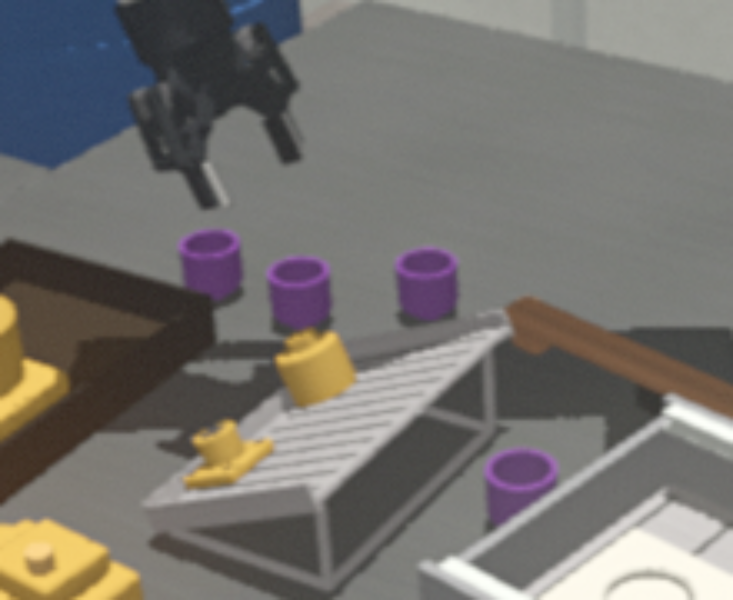

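The crop shows the tilted gripper open, with fingertips at crop (215,205) and (292,158), and the cap below at (315,365). I get the tips in the tool frame from depth.

```bash
python3 -c "
from h import *
c=dict(np.load('s2.npz'));P=pts(c);o=readout.get_obs();C=R.from_quat(o['eef_rot'],scalar_first=True).as_matrix()
q=(P-o['eef_pos'])@C*1000
m=np.zeros((480,640),bool);m[150:200,185:250]=1
t=q[m&(abs(q).max(-1)<110)]
for sg in(-1,1):
    f=t[(t[:,1]*sg>20)];z=np.percentile(f[:,2],99.5);e=f[f[:,2]>z-12];print(sg,len(f),'tip z',z.round(1),'x rng',np.percentile(e[:,0],[3,50,97]).round(1),'y rng',np.percentile(e[:,1],[3,50,97]).round(1))
"
```

```text
-1 332 tip z -27.1 x rng [-10.6   3.5  12.7] y rng [-52.5 -41.8 -37.3]
1 530 tip z -26.8 x rng [-8.5  5.4 14. ] y rng [45.  51.7 58.7]
```

Emit:
{"fn": "play_rows", "kwargs": {
  "xyz": [
    [-14,2,20],
    [-27,3,40],
    [-27,3,60],
    [-27,3,80],
    [-27,3,100],
    [-27,3,115],
    [-27,3,130],
    [-27,3,142],
    [-27,3,150],
    [-27,3,152]
  ],
  "rot": [
    [0,0,0],
    [-0.004,-0.002,-0.005],
    [-0.004,-0.002,-0.005],
    [-0.004,-0.002,-0.005],
    [-0.004,-0.002,-0.005],
    [-0.004,-0.002,-0.005],
    [-0.004,-0.002,-0.005],
    [-0.004,-0.002,-0.005],
    [-0.004,-0.002,-0.005],
    [-0.004,-0.002,-0.005]
  ],
  "grip": [1,1,1,1,1,1,1,1,1,1]
}}

```text
time_s: 11.8
eef_pos: [0.4426, -0.2778, 0.0308]
eef_rot: [-0.158, 0.67, 0.71, 0.149]
wrist_force: [-0.2, -0.3, -0.6]
opening: 0.999
grasp_force: 0.0
```

```bash
python3 -c "
from h import *
goal(brd(.426,-.2645,.1565),bx,-bn)
c=vision.camera('scene');np.savez('s3.npz',**c)
cv2.imwrite('pics/s3.png',cv2.resize(c['color'][170:290,180:320,::-1],(700,600)))"
```

```text
t 11.8 pos [ 0.4426 -0.2778  0.0308] shift mm [-5.1 -1.5 -1.5] rot [-0.003 -0.001  0.005] F [-0.2 -0.3 -0.6]
```

View pics/s3.png

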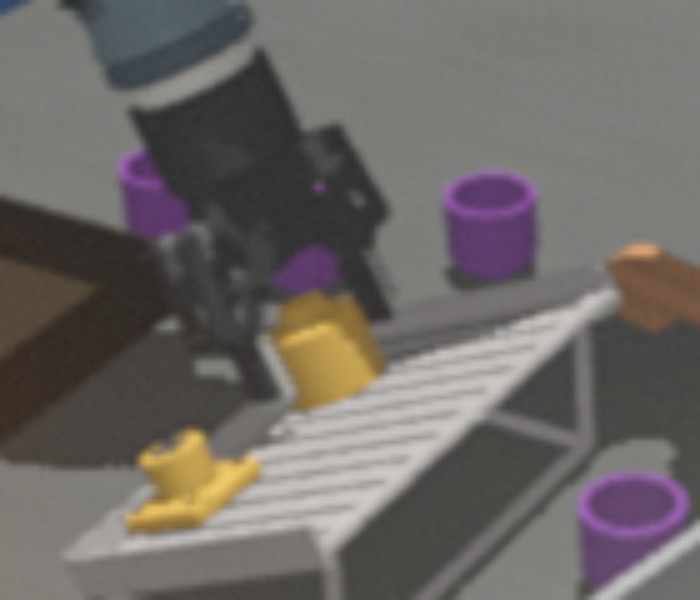

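The fingers straddle the yellow cap, at crop (330,345), clear of the flange at (190,480). I trim the position and close.

Emit:
{"fn": "play_rows", "kwargs": {
  "xyz": [
    [-3,-1,0],
    [-5,-1.5,-1],
    [-5,-1.5,-1],
    [-5,-1.5,-1],
    [-5,-1.5,-1],
    [-5,-1.5,-1],
    [-5,-1.5,-1],
    [-5,-1.5,-1],
    [-5,-1.5,-1],
    [-5,-1.5,-1]
  ],
  "rot": [
    [0,0,0],
    [0,0,0],
    [0,0,0],
    [0,0,0],
    [0,0,0],
    [0,0,0],
    [0,0,0],
    [0,0,0],
    [0,0,0],
    [0,0,0]
  ],
  "grip": [1,1,1,0.5,0.4,0.4,0.4,0.4,0.4,0.4]
}}

```text
time_s: 13.1
eef_pos: [0.4415, -0.2833, 0.0303]
eef_rot: [-0.158, 0.67, 0.71, 0.149]
wrist_force: [-2.4, -0.7, 5.8]
opening: 0.584
grasp_force: 63.7
```

```bash
python3 -c "
from h import *
o=readout.get_obs();print(o['opening'],o['grasp_force'])
goal(brd(.426,-.2645,.1565),bx,-bn)"
```

```text
0.584144915893592 63.72377933934331
t 13.1 pos [ 0.4415 -0.2833  0.0303] shift mm [ 0.  -0.1  0.3] rot [-0.003 -0.001  0.005] F [-2.4 -0.7  5.8]
```

Emit:
{"fn": "play_rows", "kwargs": {
  "xyz": [
    [0,0,-4],
    [0,0,-10],
    [0,0,-20],
    [0,0,-35],
    [0,0,-55],
    [0,0,-80],
    [0,0,-105],
    [0,0,-130],
    [0,0,-150],
    [0,0,-150]
  ],
  "rot": [
    [0,0,0],
    [0,0,0],
    [0,0,0],
    [0,0,0],
    [0,0,0],
    [0,0,0],
    [0,0,0],
    [0,0,0],
    [0,0,0],
    [0,0,0]
  ],
  "grip": [0.4,0.4,0.4,0.4,0.4,0.4,0.4,0.4,0.4,0.4]
}}

```text
time_s: 14.35
eef_pos: [0.4458, -0.3483, 0.1679]
eef_rot: [-0.156, 0.67, 0.71, 0.148]
wrist_force: [0.1, -0.2, -3.0]
opening: 0.581
grasp_force: 63.1
```

```bash
python3 -c "
from h import *
o=readout.get_obs();print(o['opening'],o['grasp_force'])
goal(dry(0,-.088,.26),DX,[0,0,-1])
lid()
c=vision.camera('top');np.savez('t4.npz',**c)
# pocket / nest measurement in the top view
P=pts(c).reshape(-1,3);q=np.c_[(P[:,:2]-c0)@DX[:2],(P[:,:2]-c0)@DY[:2],P[:,2]]
m=(abs(q[:,0])<.1)&(q[:,1]>-.155)&(q[:,1]<-.01);q=q[m];print(len(q))
hi=q[(q[:,2]>.0605)&(q[:,2]<.068)];print('plate rect',cv2.minAreaRect((hi[:,:2]*1000).astype(np.float32)),np.percentile(hi[:,:2],[1,99],axis=0))
lo=q[(abs(q[:,0])<.035)&(abs(q[:,1]+.087)<.035)&(q[:,2]<.0595)];print('floor',len(lo),lo.mean(0),np.percentile(lo,[2,98],axis=0))
cv2.imwrite('pics/t4.png',cv2.resize(c['color'][110:270,125:415,::-1],(800,441),interpolation=cv2.INTER_CUBIC))
"
```

```text
0.5812177822526764 63.06549719301984
t 14.35 pos [ 0.4458 -0.3483  0.1679] shift mm [411.  138.8  89.1] rot [-0.044 -0.432  0.208] F [ 0.1 -0.2 -3. ]
barrel top z 0.2723 y 0.1482 98
4630
plate rect ((0.130462646484375, -74.20404815673828), (108.40372467041016, 127.88844299316406), 0.32800909876823425) [[-0.04598471 -0.13727043]
 [ 0.05301831 -0.01084921]]
floor 426 [ 0.00412787 -0.08373494  0.05478026] [[-0.0299766  -0.11335564  0.04794551]
 [ 0.03092426 -0.05517333  0.05913382]]
```

View pics/t4.png

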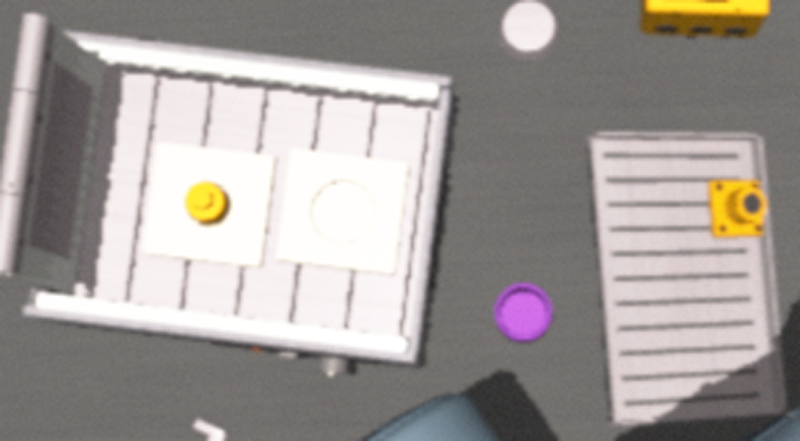

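The crop shows the lid folded upright at the left, the small cap at (207,203), the big plate's pocket at (343,211), the flange untouched at (738,208), and the cap gone from the board. Next I measure the plate centre precisely in both views.

```bash
cat >> h.py <<'E'
def rayz(c,uv,z):
    uv=np.atleast_2d(uv).astype(float);K,E=c["camera_matrix"],c["extrinsics"];d=np.c_[uv,np.ones(len(uv))]@np.linalg.inv(K).T@E[:3,:3].T;o=E[:3,3]
    return o+d*((z-o[2])/d[:,2])[:,None]
def ell(c,lo,hi,roi,z=.064,up=6):
    g=c["color"];r0,r1,q0,q1=roi;s=cv2.resize(g[r0:r1,q0:q1],None,fx=up,fy=up,interpolation=cv2.INTER_CUBIC)
    return s
E
python3 - <<'E'
from h import *
T=dict(np.load('t4.npz'));S=vision.camera('scene');np.savez('s4.npz',**S)
for nm,c in(("top",T),("scene",S)):
    E=np.linalg.inv(c['extrinsics'])
    def proj(p): q=c['camera_matrix']@(E[:3,:3]@p+E[:3,3]);return q[:2]/q[2]
    # rectified orthophoto of the plate plane z=.064, 0.5 mm/px, dryer axes
    g=np.arange(-.07,.07,.0005);cy=-.087
    H,_=cv2.findHomography(np.float32([[0,0],[279,0],[279,279],[0,279]]),np.float32([proj(dry(g[i],cy+g[j],.064)) for i,j in((0,0),(-1,0),(-1,-1),(0,-1))]))
    I=cv2.warpPerspective(c['color'],H,(280,280),flags=cv2.INTER_CUBIC|cv2.WARP_INVERSE_MAP)
    np.save(nm+'o.npy',I);cv2.imwrite(f'pics/o_{nm}.png',I[:,:,::-1])
    print(nm,'centre col',I[140,::20].tolist());print('row',I[::20,140].tolist())
E
python3 -c "
import cv2,numpy as np
a=np.hstack([cv2.imread('pics/o_top.png'),cv2.imread('pics/o_scene.png')]);f=a.astype(float);lo,hi=150,256
cv2.imwrite('pics/o.png',cv2.resize(np.clip((f-lo)/(hi-lo)*255,0,255).astype(np.uint8),(800,400)))"
```

```text
top centre col [[249, 243, 243], [249, 243, 244], [246, 238, 238], [255, 254, 253], [255, 254, 253], [255, 254, 252], [255, 254, 253], [255, 254, 253], [255, 254, 252], [255, 254, 253], [253, 251, 246], [255, 254, 252], [255, 254, 252], [249, 244, 245]]
row [[241, 233, 233], [249, 244, 244], [254, 252, 246], [255, 255, 253], [255, 254, 251], [255, 254, 253], [255, 254, 253], [255, 254, 253], [255, 254, 252], [255, 254, 252], [252, 249, 240], [255, 254, 252], [255, 254, 252], [246, 238, 239]]
scene centre col [[177, 174, 170], [171, 168, 165], [185, 182, 176], [255, 252, 238], [255, 251, 239], [183, 180, 168], [255, 253, 240], [254, 250, 237], [253, 249, 237], [253, 250, 236], [253, 249, 236], [253, 250, 237], [253, 249, 236], [250, 253, 246]]
row [[109, 109, 107], [215, 211, 208], [227, 224, 212], [253, 249, 237], [253, 249, 237], [168, 165, 154], [255, 253, 240], [254, 250, 237], [254, 250, 237], [254, 250, 237], [247, 243, 231], [253, 250, 237], [255, 253, 241], [151, 147, 136]]
```

View pics/o.png

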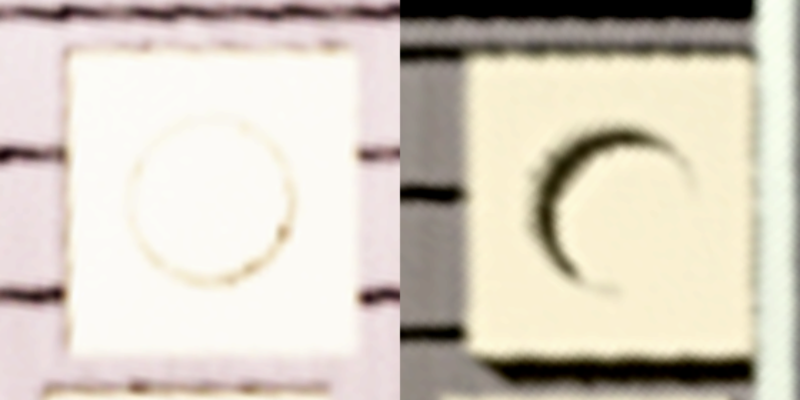

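Plate and pocket centre in the orthophotos: top (212,202) and scene (209,202), at 0.35 mm per px. The pocket is therefore at about (+3.9, -86.2) mm in the dryer frame. I carry the cap above it.

```bash
python3 -c "
from h import *
goal(dry(.0039,-.0862,.20),DX,[0,0,-1])"
```

```text
t 14.5 pos [ 0.4448 -0.3458  0.165 ] shift mm [384.9 144.  141.8] rot [-0.048 -0.437  0.208] F [-0.5 -0.4 -3.8]
```

Emit:
{"fn": "play_rows", "kwargs": {
  "xyz": [
    [55,12,-20],
    [100,27,-15],
    [145,43,0],
    [188,60,18],
    [232,77,38],
    [275,94,56],
    [318,110,78],
    [355,127,100],
    [385,144,128],
    [385,144,142]
  ],
  "rot": [
    [0,0,0],
    [0,-0.03,0.02],
    [-0.006,-0.09,0.04],
    [-0.016,-0.15,0.07],
    [-0.022,-0.21,0.1],
    [-0.028,-0.27,0.13],
    [-0.035,-0.33,0.155],
    [-0.042,-0.39,0.18],
    [-0.048,-0.437,0.208],
    [-0.048,-0.437,0.208]
  ],
  "grip": [0.4,0.4,0.4,0.4,0.4,0.4,0.4,0.4,0.4,0.4]
}}

```text
time_s: 15.75
eef_pos: [0.5645, 0.0739, 0.1986]
eef_rot: [-0.0, 0.758, 0.653, -0.001]
wrist_force: [-1.0, -0.8, -3.1]
opening: 0.579
grasp_force: 63.2
```

```bash
python3 -c "
from h import *
goal(dry(.0039,-.0862,.10),DX,[0,0,-1])"
```

```text
t 15.75 pos [0.5645 0.0739 0.1986] shift mm [-3.2  1.2 98.6] rot [-0.001  0.001  0.005] F [-1.  -0.8 -3.1]
```

Emit:
{"fn": "play_rows", "kwargs": {
  "xyz": [
    [-2,1,10],
    [-3,1,25],
    [-3,1,40],
    [-3,1,55],
    [-3,1,70],
    [-3,1,82],
    [-3,1,90],
    [-3,1,95],
    [-3,1,95],
    [-3,1,95]
  ],
  "rot": [
    [0,0,0.005],
    [0,0,0.005],
    [0,0,0.005],
    [0,0,0.005],
    [0,0,0.005],
    [0,0,0.005],
    [0,0,0.005],
    [0,0,0.005],
    [0,0,0.005],
    [0,0,0.005]
  ],
  "grip": [0.4,0.4,0.4,0.4,0.4,0.4,0.4,0.4,0.4,0.4]
}}

```text
time_s: 17.0
eef_pos: [0.5665, 0.0667, 0.1057]
eef_rot: [0.001, 0.761, 0.649, 0.0]
wrist_force: [-0.7, 0.4, -2.5]
opening: 0.583
grasp_force: 63.2
```

```bash
python3 - <<'E'
from h import *
goal(dry(.0039,-.0862,.10),DX,[0,0,-1])
S=vision.camera('scene');np.savez('s5.npz',**S)
P=pts(S);o=readout.get_obs()['eef_pos']
k=cv2.inRange(cv2.cvtColor(S['color'],cv2.COLOR_RGB2HSV),(15,100,50),(38,255,255))
q=np.stack([(P[...,:2]-c0)@DX[:2],(P[...,:2]-c0)@DY[:2],P[...,2]],-1)
m=(k>0)&(abs(q[...,0]-.004)<.05)&(abs(q[...,1]+.086)<.05)&(q[...,2]>.07)
t=q[m];print(len(t),np.percentile(t,[1,50,99],axis=0).round(4))
t=t[(t[:,2]<np.percentile(t[:,2],60))]
from scipy.optimize import least_squares
f=least_squares(lambda p:np.hypot(t[:,0]-p[0],t[:,1]-p[1])-.026,[.004,-.086],loss='soft_l1',f_scale=.001);print('cap axis (dryer)',f.x.round(4),len(t),abs(f.fun).mean().round(4))
v,u=np.where(m);print(u.min(),u.max(),v.min(),v.max())
cv2.imwrite('pics/s5.png',cv2.resize(S['color'][220:370,260:440,::-1],(720,600),interpolation=cv2.INTER_CUBIC))
E
```

```text
t 17.0 pos [0.5665 0.0667 0.1057] shift mm [ 3.5 -2.   5.7] rot [ 0.002  0.001 -0.005] F [-0.7  0.4 -2.5]
390 [[-0.0172 -0.1108  0.1135]
 [ 0.0135 -0.0751  0.145 ]
 [ 0.0319 -0.0653  0.1629]]
cap axis (dryer) [ 0.0065 -0.0931] 234 0.0017
331 353 268 296
```

View pics/s5.png

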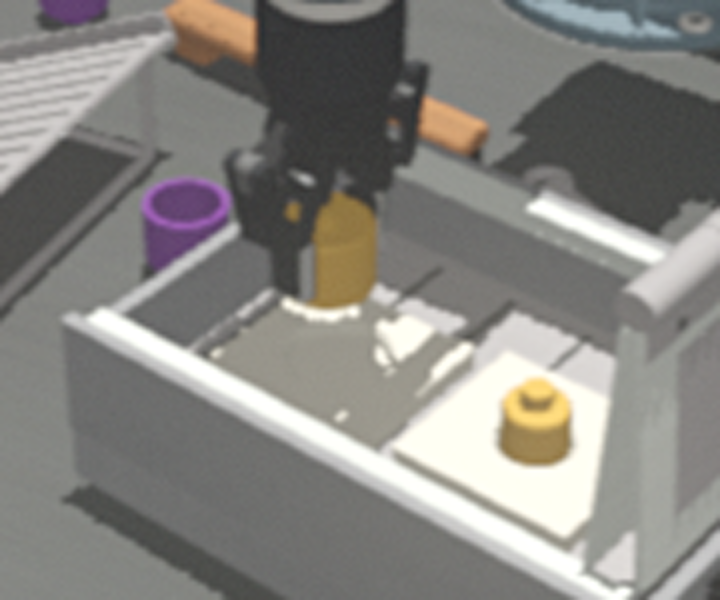

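The crop shows the cap level in the fingers at (345,250), above the nest, with the near fingertip at (293,297). The small cap is undisturbed at (535,425) and the lid upright. I refine the cap's y by its silhouette tangent, using the small cap to calibrate.

```bash
python3 - <<'E'
from h import *
S=dict(np.load('s5.npz'));T=dict(np.load('t4.npz'));P=pts(S)
o=readout.get_obs()['eef_pos'];TC=np.array([(o[:2]-c0)@DX[:2],(o[:2]-c0)@DY[:2]]);print('TCP dry',TC.round(4))
K,E=S['camera_matrix'],S['extrinsics'];cam=np.array([(E[:2,3]-c0)@DX[:2],(E[:2,3]-c0)@DY[:2]])
def az(u,v):
    d=E[:3,:3]@np.linalg.inv(K)@[u,v,1];return np.arctan2(d[:2]@DY[:2],d[:2]@DX[:2])
up=8;r0,r1,q0,q1=255,345,315,415
s=cv2.resize(S['color'][r0:r1,q0:q1],None,fx=up,fy=up,interpolation=cv2.INTER_CUBIC)
k=cv2.inRange(cv2.cvtColor(s,cv2.COLOR_RGB2HSV),(15,95,50),(38,255,255))
def edges(rows,umin,umax):
    L=[];Rr=[]
    for v in rows:
        w=np.where(k[int((v-r0+.5)*up)])[0]/up+q0-.5;w=w[(w>umin)&(w<umax)];L.append(az(w.min(),v));Rr.append(az(w.max(),v))
    return np.median(L),np.median(Rr)
l,r=edges(range(322,331),378,408);print('small az width mm',abs(r-l)*np.hypot(*(cam-[0,.035]))*1000)
# small cap from the top view: yellow blob -> boss top ray at z .05+.006+.042
kt=cv2.inRange(cv2.cvtColor(T['color'],cv2.COLOR_RGB2HSV),(15,120,60),(38,255,255));m=np.zeros_like(kt);m[165:205,185:215]=kt[165:205,185:215]
ys,xs=np.where(m>0);rect=(xs.min(),xs.max(),ys.min(),ys.max());c=((xs.min()+xs.max())/2,(ys.min()+ys.max())/2);w=rayz(T,c,.085)[0];sc=np.array([(w[:2]-c0)@DX[:2],(w[:2]-c0)@DY[:2]]);print('small top',sc.round(4),rect)
d=sc-cam;print('small lateral scene-top mm',((l+r)/2-np.arctan2(d[1],d[0]))*np.hypot(*d)*1000)
l,r=edges(range(275,288),325,360)
for p in (TC,):
    d=p-cam;D=np.hypot(*d);a=np.arctan2(d[1],d[0]);ex=a-np.arcsin(.026/D) ; ex2=a+np.arcsin(.026/D)
    print('TCP-centred cap edges',ex,ex2,'seen l,r',l,r,'lateral mm',(r-ex)*D*1000,(r-ex2)*D*1000,'dir',[-np.sin(a),np.cos(a)])
# fingertip and rim height
q=np.stack([(P[...,:2]-c0)@DX[:2],(P[...,:2]-c0)@DY[:2],P[...,2]],-1)
for v in range(286,304,2): print(v,[(q[v,u]*1000).astype(int).tolist() for u in (330,333,336,342,346,350)])
E
```

```text
TCP dry [ 0.0059 -0.0897]
small az width mm 31.998130972321828
small top [-0.0057  0.031 ] (np.int64(192), np.int64(207), np.int64(176), np.int64(190))
small lateral scene-top mm -2.9001470129848697
TCP-centred cap edges -2.4876850055467195 -2.437123699149513 seen l,r -2.455065944305547 -2.4846607495717956 lateral mm 3.1106408121592573 -48.8948985665634 dir [np.float64(0.628161662135796), np.float64(-0.7780828530579466)]
286 [[46, -88, 145], [42, -84, 144], [35, -81, 142], [24, -74, 139], [20, -67, 140], [8, -67, 133]]
288 [[44, -90, 138], [40, -85, 138], [37, -80, 138], [26, -73, 135], [18, -69, 133], [9, -66, 129]]
290 [[41, -93, 129], [41, -84, 133], [37, -80, 133], [24, -74, 129], [21, -67, 130], [8, -66, 123]]
292 [[44, -90, 127], [43, -83, 130], [38, -79, 129], [24, -75, 123], [15, -71, 120], [8, -66, 118]]
294 [[-24, -149, 53], [44, -82, 126], [35, -81, 122], [25, -74, 119], [16, -71, 115], [7, -67, 112]]
296 [[-7, -134, 65], [-16, -133, 61], [30, -85, 111], [24, -74, 113], [21, -67, 115], [-39, -103, 61]]
298 [[-2, -130, 64], [-7, -126, 64], [-9, -119, 66], [-22, -112, 62], [-25, -104, 63], [-32, -98, 63]]
300 [[2, -126, 64], [1, -118, 68], [-7, -117, 62], [-13, -105, 65], [-22, -101, 62], [-25, -93, 63]]
302 [[6, -122, 63], [4, -116, 65], [-1, -112, 63], [-14, -106, 59], [-17, -97, 61], [-21, -90, 62]]
```

Emit:
{"fn": "play_rows", "kwargs": {
  "xyz": [
    [1.5,-1,4],
    [3.5,-2,10],
    [3.5,-2,16],
    [3.5,-2,22],
    [3.5,-2,28],
    [3.5,-2,32],
    [3.5,-2,34],
    [3.5,-2,34],
    [3.5,-2,34],
    [3.5,-2,34]
  ],
  "rot": [
    [0,0,0],
    [0.001,0,-0.005],
    [0.001,0,-0.005],
    [0.001,0,-0.005],
    [0.001,0,-0.005],
    [0.001,0,-0.005],
    [0.001,0,-0.005],
    [0.001,0,-0.005],
    [0.001,0,-0.005],
    [0.001,0,-0.005]
  ],
  "grip": [0.4,0.4,0.4,0.4,0.4,0.4,0.4,0.4,0.4,0.4]
}}

```text
time_s: 18.3
eef_pos: [0.5649, 0.0704, 0.0715]
eef_rot: [0.001, 0.759, 0.651, -0.0]
wrist_force: [-0.4, -0.3, -2.8]
opening: 0.579
grasp_force: 63.2
```

```bash
python3 - <<'E'
from h import *
goal(dry(.0039,-.0862,.052),DX,[0,0,-1])
S=vision.camera('scene');np.savez('s6.npz',**S)
cv2.imwrite('pics/s6.png',cv2.resize(S['color'][255:325,305:389,::-1],(720,600),interpolation=cv2.INTER_CUBIC))
E
```

```text
t 18.3 pos [0.5649 0.0704 0.0715] shift mm [ 0.2  0.1 19.5] rot [ 0.001  0.001 -0.001] F [-0.4 -0.3 -2.8]
```

View pics/s6.png

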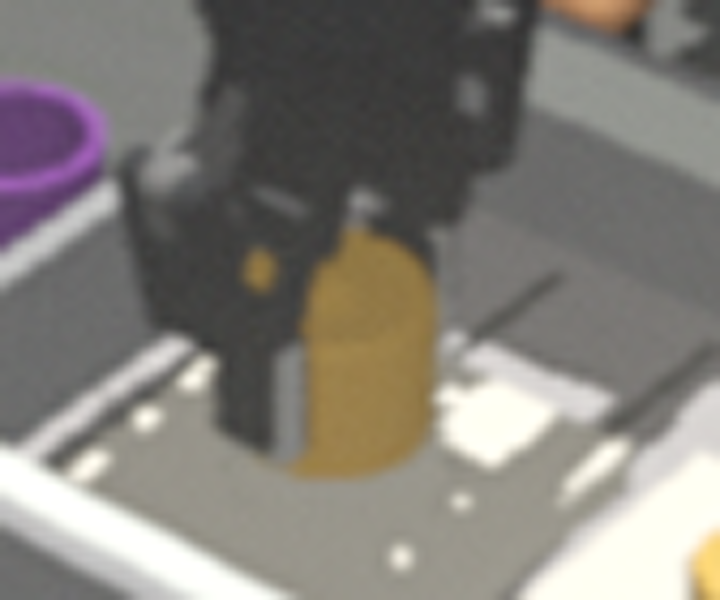

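Emit:
{"fn": "play_rows", "kwargs": {
  "xyz": [
    [0,0,3],
    [0,0,6],
    [0,0,8],
    [0,0,9],
    [0,0,10],
    [0,0,11],
    [0,0,12],
    [0,0,13],
    [0,0,13],
    [0,0,13]
  ],
  "rot": [
    [0,0,0],
    [0,0,0],
    [0,0,0],
    [0,0,0],
    [0,0,0],
    [0,0,0],
    [0,0,0],
    [0,0,0],
    [0,0,0],
    [0,0,0]
  ],
  "grip": [0.4,0.4,0.4,0.4,0.4,0.4,0.4,0.4,0.4,0.4]
}}

```text
time_s: 19.6
eef_pos: [0.565, 0.0705, 0.0597]
eef_rot: [0.001, 0.759, 0.651, -0.0]
wrist_force: [-6.0, 0.7, 9.7]
opening: 0.583
grasp_force: 64.9
```

Contact on the +x chamfer: Fx is -6 N and Fz is +10 N. I back off 2 mm, shift 1.5 mm towards -x and try again.

Emit:
{"fn": "play_rows", "kwargs": {
  "xyz": [
    [0,0,-1],
    [0,-0.5,-2],
    [0,-1,-2],
    [0,-1.5,-2],
    [0,-1.5,-1],
    [0,-1.5,0],
    [0,-1.5,0.5],
    [0,-1.5,1],
    [0,-1.5,1.5],
    [0,-1.5,1.5]
  ],
  "rot": [
    [0,0,0],
    [0,0,0],
    [0,0,0],
    [0,0,0],
    [0,0,0],
    [0,0,0],
    [0,0,0],
    [0,0,0],
    [0,0,0],
    [0,0,0]
  ],
  "grip": [0.4,0.4,0.4,0.4,0.4,0.4,0.4,0.4,0.4,0.4]
}}

```text
time_s: 20.85
eef_pos: [0.5637, 0.0707, 0.0595]
eef_rot: [0.001, 0.759, 0.651, -0.0]
wrist_force: [-8.5, 0.9, 22.4]
opening: 0.581
grasp_force: 66.2
```

```bash
python3 - <<'E'
from h import *
o=readout.get_obs();print({k:np.round(o[k],3) for k in('wrist_force','torque','eef_pos')})
goal(dry(.0039,-.0862,.052),DX,[0,0,-1])
S=vision.camera('scene');P=pts(S);np.savez('s7.npz',**S)
q=np.stack([(P[...,:2]-c0)@DX[:2],(P[...,:2]-c0)@DY[:2],P[...,2]],-1)
k=cv2.inRange(cv2.cvtColor(S['color'],cv2.COLOR_RGB2HSV),(12,60,40),(40,255,255))
m=(k>0)&(abs(q[...,0]-.004)<.05)&(abs(q[...,1]+.086)<.05)&(q[...,2]>.06)&(q[...,2]<.115);t=q[m]
n=None
t2=t[(t[:,2]<.1)];A=np.c_[t2,np.ones(len(t2))];print(len(t2))
from scipy.optimize import least_squares
f=least_squares(lambda p:np.hypot(t2[:,0]-p[0]-p[2]*(t2[:,2]-.08),t2[:,1]-p[1]-p[3]*(t2[:,2]-.08))-.026,[.004,-.086,0,0],loss='soft_l1',f_scale=.001);print('axis',f.x.round(4),abs(f.fun).mean())
cv2.imwrite('pics/s7.png',cv2.resize(S['color'][265:325,310:382,::-1],(720,600),interpolation=cv2.INTER_CUBIC))
E
```

```text
{'wrist_force': array([-8.547,  0.859, 22.354]), 'torque': array([-0.233,  1.794, -0.135]), 'eef_pos': array([0.564, 0.071, 0.06 ])}
t 20.85 pos [0.5637 0.0707 0.0595] shift mm [0.1 1.4 7.5] rot [ 0.001  0.002 -0.   ] F [-8.5  0.9 22.4]
203
axis [ 0.0025 -0.0892  0.0124  0.0356] 0.0013484431488006332
```

View pics/s7.png

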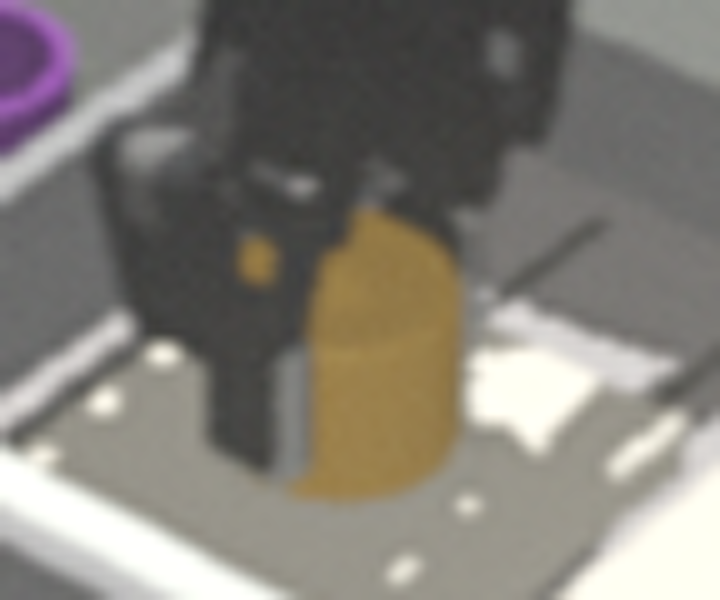

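The crop shows the cap still about 8 mm high, upright, at (385,360). The torque and the cloud fit both put the contact on its -y side, with the cap axis about 3 mm too far towards -y. I raise it, shift +y and try again. That was my last picture; from here I use numbers only.

Emit:
{"fn": "play_rows", "kwargs": {
  "xyz": [
    [0,0,-2],
    [0,0,-4],
    [1,0,-4],
    [2.5,0,-4],
    [2.5,0,-4],
    [2.5,0,-3],
    [2.5,0,-2],
    [2.5,0,-1],
    [2.5,0,0],
    [2.5,0,0]
  ],
  "rot": [
    [0,0,0],
    [0,0,0],
    [0,0,0],
    [0,0,0],
    [0,0,0],
    [0,0,0],
    [0,0,0],
    [0,0,0],
    [0,0,0],
    [0,0,0]
  ],
  "grip": [0.4,0.4,0.4,0.4,0.4,0.4,0.4,0.4,0.4,0.4]
}}

```text
time_s: 22.15
eef_pos: [0.5636, 0.0731, 0.0567]
eef_rot: [0.001, 0.759, 0.651, -0.0]
wrist_force: [0.3, 0.6, -3.3]
opening: 0.581
grasp_force: 63.3
```

```bash
python3 -c "
from h import *
o=readout.get_obs();print({k:np.round(o[k],3) for k in('wrist_force','torque')});goal(dry(.0039,-.0862,.052),DX,[0,0,-1])"
```

```text
{'wrist_force': array([ 0.302,  0.643, -3.274]), 'torque': array([ 0.078, -0.062,  0.02 ])}
t 22.15 pos [0.5636 0.0731 0.0567] shift mm [-2.3  1.8  4.7] rot [ 0.     0.001 -0.001] F [ 0.3  0.6 -3.3]
```

It is in the pocket mouth with no contact force. I go down to the floor in small steps.

Emit:
{"fn": "play_rows", "kwargs": {
  "xyz": [
    [0,0,0.5],
    [0,0,1],
    [0,0,1.5],
    [0,0,2],
    [0,0,2.5],
    [0,0,3],
    [0,0,3.3],
    [0,0,3.6],
    [0,0,4],
    [0,0,4]
  ],
  "rot": [
    [0,0,0],
    [0,0,0],
    [0,0,0],
    [0,0,0],
    [0,0,0],
    [0,0,0],
    [0,0,0],
    [0,0,0],
    [0,0,0],
    [0,0,0]
  ],
  "grip": [0.4,0.4,0.4,0.4,0.4,0.4,0.4,0.4,0.4,0.4]
}}

```text
time_s: 23.4
eef_pos: [0.5636, 0.0731, 0.0531]
eef_rot: [0.001, 0.759, 0.651, -0.0]
wrist_force: [-2.3, 0.4, 4.1]
opening: 0.582
grasp_force: 66.3
```

```bash
python3 -c "
from h import *
o=readout.get_obs();print({k:np.round(o[k],3) for k in('wrist_force','torque')});goal(dry(.0039,-.0862,.052),DX,[0,0,-1])"
```

```text
{'wrist_force': array([-2.297,  0.389,  4.133]), 'torque': array([0.118, 0.421, 0.034])}
t 23.4 pos [0.5636 0.0731 0.0531] shift mm [-2.3  1.8  1.1] rot [ 0.     0.001 -0.   ] F [-2.3  0.4  4.1]
```

Emit:
{"fn": "play_rows", "kwargs": {
  "xyz": [
    [0,0,0.3],
    [0,0,0.6],
    [0,0,0.9],
    [0,0,1.2],
    [0,0,1.2],
    [0,0,1.2],
    [0,0,1.2],
    [0,0,1.2],
    [0,0,1.2],
    [0,0,1.2]
  ],
  "rot": [
    [0,0,0],
    [0,0,0],
    [0,0,0],
    [0,0,0],
    [0,0,0],
    [0,0,0],
    [0,0,0],
    [0,0,0],
    [0,0,0],
    [0,0,0]
  ],
  "grip": [0.4,0.4,0.4,0.4,0.4,0.4,0.4,0.4,0.4,0.4]
}}

```text
time_s: 24.65
eef_pos: [0.5637, 0.0731, 0.0531]
eef_rot: [0.001, 0.759, 0.651, -0.0]
wrist_force: [-6.7, 0.7, 14.0]
opening: 0.582
grasp_force: 71.4
```

```bash
cat > fit.py <<'E'
from h import *
from scipy.optimize import least_squares
o=readout.get_obs();print({k:np.round(o[k],3) for k in('wrist_force','torque')});goal(dry(.0039,-.0862,.052),DX,[0,0,-1])
S=vision.camera('scene');P=pts(S)
q=np.stack([(P[...,:2]-c0)@DX[:2],(P[...,:2]-c0)@DY[:2],P[...,2]],-1)
k=cv2.inRange(cv2.cvtColor(S['color'],cv2.COLOR_RGB2HSV),(12,60,40),(40,255,255))
m=(k>0)&(abs(q[...,0]-.004)<.04)&(abs(q[...,1]+.086)<.04)&(q[...,2]>.06)&(q[...,2]<.115);t=q[m]
t2=t[(t[:,2]<.088)]
f=least_squares(lambda p:np.hypot(t2[:,0]-p[0],t2[:,1]-p[1])-.026,[.004,-.086],loss='soft_l1',f_scale=.001);print('axis',f.x.round(4),len(t2),abs(f.fun).mean().round(4))
b=t[np.hypot(t[:,0]-f.x[0],t[:,1]-f.x[1])<.023];print('top face z',np.median(b[b[:,2]<.101][:,2]).round(4),'z pct',np.percentile(t[:,2],[2,50,98]).round(4),len(b))
E
python3 fit.py
```

```text
{'wrist_force': array([-6.748,  0.695, 13.951]), 'torque': array([ 0.154,  1.306, -0.026])}
t 24.65 pos [0.5637 0.0731 0.0531] shift mm [-2.3  1.7  1.1] rot [ 0.     0.001 -0.   ] F [-6.7  0.7 14. ]
axis [ 0.0029 -0.0865] 161 0.0013
top face z 0.0969 z pct [0.0612 0.0931 0.1091] 155
```

The stop is firm at 17 N. The cap axis is at (+2.9, -86.5) and its top face at 97 mm against 96 mm expected, so it is seated. I relax the push and release.

Emit:
{"fn": "play_rows", "kwargs": {
  "xyz": [
    [0,0,-0.7],
    [0,0,-1.3],
    [0,0,-1.3],
    [0,0,-1.3],
    [0,0,-1.3],
    [0,0,-1.3],
    [0,0,-1.3],
    [0,0,-1.3],
    [0,0,-1.3],
    [0,0,-1.3]
  ],
  "rot": [
    [0,0,0],
    [0,0,0],
    [0,0,0],
    [0,0,0],
    [0,0,0],
    [0,0,0],
    [0,0,0],
    [0,0,0],
    [0,0,0],
    [0,0,0]
  ],
  "grip": [0.4,0.4,0.55,0.6,0.63,0.7,0.8,0.9,1,1]
}}

```text
time_s: 25.95
eef_pos: [0.5636, 0.0731, 0.0528]
eef_rot: [0.001, 0.759, 0.651, -0.0]
wrist_force: [0.8, 0.5, 0.2]
opening: 0.999
grasp_force: 0.0
```

```bash
python3 fit.py
```

```text
{'wrist_force': array([0.776, 0.454, 0.16 ]), 'torque': array([-0.014,  0.02 , -0.008])}
t 25.95 pos [0.5636 0.0731 0.0528] shift mm [-2.3  1.8  0.8] rot [ 0.     0.001 -0.001] F [0.8 0.5 0.2]
axis [ 0.0026 -0.0864] 208 0.0015
top face z 0.0964 z pct [0.0614 0.0922 0.1073] 201
```

Released, with no forces left. I retreat straight up.

Emit:
{"fn": "play_rows", "kwargs": {
  "xyz": [
    [0,0,-5],
    [0,0,-12],
    [0,0,-22],
    [0,0,-35],
    [0,0,-55],
    [0,0,-80],
    [0,0,-110],
    [0,0,-145],
    [-60,0,-180],
    [-110,0,-200]
  ],
  "rot": [
    [0,0,0],
    [0,0,0],
    [0,0,0],
    [0,0,0],
    [0,0,0],
    [0,0,0],
    [0,0,0],
    [0,0,0],
    [0,0,0],
    [0,0,0]
  ],
  "grip": [1,1,1,1,1,1,1,1,1,1]
}}

```text
time_s: 27.25
eef_pos: [0.5469, -0.036, 0.2557]
eef_rot: [0.002, 0.759, 0.651, 0.0]
wrist_force: [0.9, -0.8, 0.3]
opening: 1.0
grasp_force: 0.0
```

Emit:
{"fn": "play_rows", "kwargs": {
  "xyz": [
    [-60,0,0],
    [-120,0,0],
    [-180,0,0],
    [-230,0,0],
    [-230,0,0],
    [-230,0,0],
    [-230,0,0],
    [-230,0,0],
    [-230,0,0],
    [-230,0,0]
  ],
  "rot": [
    [0,0,0],
    [0,0,0],
    [0,0,0],
    [0,0,0],
    [0,0,0],
    [0,0,0],
    [0,0,0],
    [0,0,0],
    [0,0,0],
    [0,0,0]
  ],
  "grip": [1,1,1,1,1,1,1,1,1,1]
}}

```text
time_s: 28.5
eef_pos: [0.5115, -0.2622, 0.2533]
eef_rot: [0.001, 0.759, 0.651, -0.0]
wrist_force: [-0.2, 0.3, 0.3]
opening: 1.001
grasp_force: 0.0
```

```bash
python3 fit.py; python3 - <<'E'
from h import *
lid();T=vision.camera('top');P=pts(T);q=np.stack([(P[...,:2]-c0)@DX[:2],(P[...,:2]-c0)@DY[:2],P[...,2]],-1)
k=cv2.inRange(cv2.cvtColor(T['color'],cv2.COLOR_RGB2HSV),(15,120,60),(38,255,255))
m=(k>0)&(abs(q[...,0])<.06)&(abs(q[...,1]+.08)<.06);t=q[m];print('cap top view',len(t),np.median(t,0).round(4))
f=t[(t[:,2]>.091)&(t[:,2]<.101)];A=np.c_[f[:,:2],np.ones(len(f))];print('face tilt',np.linalg.lstsq(A,f[:,2],rcond=None)[0].round(3),'z',np.median(f[:,2]),'centre',cv2.minEnclosingCircle((t[t[:,2]>.09][:,:2]*1000).astype(np.float32)))
E
```

```text
{'wrist_force': array([-0.207,  0.338,  0.288]), 'torque': array([0.022, 0.035, 0.016])}
t 28.5 pos [ 0.5115 -0.2622  0.2533] shift mm [337.3   2.  200.8] rot [0.    0.001 0.   ] F [-0.2  0.3  0.3]
axis [ 0.0026 -0.0869] 223 0.0013
top face z 0.0961 z pct [0.0627 0.093  0.1076] 239
barrel top z 0.2726 y 0.1481 97
cap top view 349 [-0.0004 -0.0898  0.0955]
face tilt [-0.02   0.003  0.096] z 0.09516848259665489 centre ((1.1592333316802979, -88.0063705444336), 24.60150718688965)
```

```bash
python3 -c "
from bench import ctrl
print(ctrl.hand_in())"
```

```text
the job is handed in; nothing more can be done
None
```

The job is handed in: the lid is folded back to about 1.5 rad, the larger cap is seated rim down and level in the big pocket, and nothing is touching the robot. I did not touch the flange or the small cap. I viewed 11 pictures against the limit of 10.

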